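Raise the cell lid and hold the inspection mirror on its marker

ROBOT

A 6-joint arm with a two-finger parallel gripper is mounted at the origin on the work surface. World frame = base frame: x ahead of the robot, y to its left, z up, the work surface at z = 0. Lengths are in m, angles in rad, forces in N, time in s.
With the tool pointing down it reaches from about 0.35 to 0.85 m from the base axis. Payload 8.1 kg.
Tool frame: the origin (TCP) lies on the mounting face of the last link; the fingertips stand 186 mm ahead of it and the grasp point (between the pads) lies 167 mm ahead of it; z points along the fingers, y is the direction in which the jaws open and shut (so a half turn about z gives the same grasp; the last joint's range is limited). The gripper opens to 93 mm and grips with 3 to 60 N. Pads are 15 mm wide; open, the fingers measure 128 mm over their backs; the gripper's body (75 mm by 188 mm) begins 65 mm behind the grasp point.
Start: joints at [-1.298, 0.13, 1.488, -0, 1.523, -0.085], TCP at [0.21, -0.562, 0.405] pointing down, gripper open.
Joint ranges: [-2.96, 2.96], [-0.89, 2.26], [0.02, 2.5], [-1.34, 4.48], [0, 2.73], [-2.66, 2.66]. Speed limits (rad/s): [2.39, 2.39, 2.79, 3.14, 3.14, 3.14].

INTERFACE

Orientations are given as a rotation vector (axis times angle).
In Python, from plant import robot, read_camera, spotter gives the robot as it stands.
- The arm moves only by the tool arm_command, never from a script. Its arguments are lists of equal length, an entry for each row: "xyz": the shift along the world's x, y, z in cm, a list of three; "turn": the turn, a rotation vector about the world's x, y, z in rad, a list of three. A call has 1 to 12 rows; each row shifts and turns the commanded pose from where the row before left it; what a row does not reach is not made up. A row lasts 1/8 s, in which the tool goes at most 62.5 mm and 10.7 degrees, less where a joint would pass 70% of its speed; a pose out of reach is approached as far as the arm can. A call is refused whole if a number of a shift passes 6.25 or a number of a turn 0.188, either way. A call with a gripper value outside its range is refused whole. "gripper" is the finger opening in cm, from 0 to 9.3, set as the call begins (left out, the last holds). The fingers move at their own pace and stop on an object; "force" is the grip in N (left out, the last holds). Time passes only in rows, so rows that do not move let the fingers close. It gives the time, the measured TCP pose, the force and the opening at its end, in the units of the state.
- robot.read_state(): the state, without advancing time (a new reading comes with each control period).
- read_camera(name): name is "scene" or "top"; returns a dict with "frame" (400x640x3 uint8, red, green, blue), "z_map" (400x640 float32, m along the optical axis (not along the pixel's ray), 0 where there is no reading), "fx", "fy", "cx", "cy" (pixels), "distortion" ([k1, k2, p1, p2, k3] as OpenCV has them; the pictures are not rectified), "eye" and "orientation" of the camera in the world. Camera axes: x right, y down, z forward; pixel columns grow to the right and rows downward; lengths in m; the calibration is good to about 2 mm. A picture is of the moment at which its call begins.
- robot.close_job(): hands the job in, once; it reports no verdict.
Trained networks look in a picture, given as the dict that the camera call returned (one of the last four; its "shot" number tells which), for a name from the list of things; names that differ only in an ending like _2 or _b are one class to them, and where a whole thing is asked for, a point or a joint stands for the part that bears it (a point fixed in the world has none). Each returns a list of dicts, best first, with "confidence" (0 to 1); they miss things now and then, are a little off and sometimes report something else, mostly with a low value. They report only what shows in the picture. A call takes as long as a camera call.
- spotter.masks_of(picture, query): "pixels" (400x640 bool, what is visible of it) and "centre" ([row, column] in pixels, amid what is visible of it).
The state is a dict: "t": time; "q": joint angles; "dq": joint speeds; "joint_torque": joint torques, N m; "tool_pos": TCP position; "orientation": TCP orientation; "force": force on the tool from outside, world axes, zero at the start; "wrist_torque": the same for the moment, N m; "opening": finger opening in m.
Only numpy, scipy, OpenCV 4.12 (cv2) and the standard library are available. Lean on these libraries where they do the work, as an engineer would, in place of code of your own. Each camera call takes 0.05 s, during which the arm holds its last target. There are 200 camera calls.

TASK

Raise the stiff lid of the small flow-cell instrument by its steel front bar to 55 degrees and leave it standing there by itself. Then tilt the sprung inspection mirror by its orange side handle until the little camera, looking into the mirror, has the orange disc set in the lid (it shows on both sides, the camera sees the underside) in the centre of its view, and finish while still holding the mirror at that angle, because it springs back when released. Do not push the bottle, jar or box around.

Things in the scene. Friction and masses are not known exactly. Their poses are not given: they have to be found in the camera images.
- instrument: Fixed: grey base plate (x -220 to +140 mm, 250 mm wide, 12 thick) with a white open box (x -35 to +135, 200 wide, rim 106 mm up), and before it, nearer the robot, camera and mirror. Origin on the bench; own x level from mirror to box (away from the robot), y left, z up. Lid, mirror and camera work in its plane y = 0. Place and yaw vary.
- lid (a joint): Lid angle in rad: 0 = shut (level), grows as the front edge rises; 0.96 = 55 degrees, stop at 1.5. Stiff friction hinge: stays where it is left; needs about 5 N at the bar. Starts between 0 and 0.2.
- lid_hinge (a point): Centre of the lid's hinge axis, at the far rim of the box: x 130 mm, z 110 mm in the instrument's frame. The axis runs along the instrument's y.
- lid_bar (a point): Middle of the lid's handle: round steel bar, 10 mm thick, 118 long along the instrument's y, 213 mm from the hinge axis and 43 mm clear of the lid's edge, on arms 55 mm either side of its middle; a finger fits between bar and lid from above, and the bar can turn in the grip. At lid angle a it is 213 cos(a) mm to -x (instrument's) of the hinge and 213 sin(a) above it.
- lid_shell: The lid with its bar, about 0.3 kg: grey plate 168 x 200 x 7 mm with blue top; origin on the hinge axis, own x axis points from the bar to the hinge (level when shut).
- marker (a point): Centre of the inner (underside) face of the orange disc, 50 mm diameter with a black dot in its middle, that sits through a slot on the lid's midline and so shows on both sides of the lid: its outer face is straight above, 13 mm away. 75 to 130 mm from the hinge axis (varies), inner face 7 mm below the lid's mid-plane. It swings with the lid.
- lens (a point): Front of the lens of the small black camera on the front wall of the box, x -72 mm, z 65 mm in the instrument's frame. It looks level along the instrument's -x, straight at the middle of the mirror.
- mirror_axis (a point): Middle of the mirror's face, on its turning axis (along the instrument's y): x -150 mm, z 65 mm in the instrument's frame. The face always passes through this point.
- mirror (a joint): Mirror angle, rad. The face looks (1.134 - value) rad up from the instrument's +x. 0 = rest (65 degrees up), stop at 1.25; its top and handle go up and away from the robot as it grows. A spring returns it to 0 (1.5 N at the handle at rest, 3 N at work). The camera sees the disc when the face's direction halves the angle between the directions from mirror_axis to lens and to disc.
- mirror_bar (a point): Middle of the mirror's handle: round orange bar, 11 mm thick, about 50 mm free length along the instrument's y, on a lever 70 mm from the mirror's axis, 122 mm left (+y) of the mirror's middle. At mirror value v it is 70 sin(0.61 - v) mm to -x (instrument's) of the axis and 70 cos(0.61 - v) above it (40 and 57 mm at rest). It can turn in the grip.
- mirror_frame: The mirror with its lever and handle: face 78 x 50 mm in a black back, 80 g; origin in the middle of the face, own x axis is the direction the face looks, z towards its top, y along the turning axis.
- sight: Not a visible thing: the camera's line of sight after reflection. Origin at mirror_axis, own x axis along the reflected line (2 x (1.134 - mirror value) rad above the instrument's +x). The disc is centred in the camera's view when the point marker has z = 0 in this frame.
- reagent_bottle: Bystander: clear laboratory bottle with blue cap, 68 mm diameter, about 150 mm tall, upright right (-y) of the instrument; origin at centre of its underside.
- amber_jar: Bystander: small amber jar with white cap, 52 mm diameter, 75 mm tall, left (+y) of the instrument; origin at centre of its underside.
- tip_box: Bystander: blue closed box 85 x 65 x 50 mm high, right (-y) of the instrument's box; origin at centre of its underside.

How it is judged:
On the way, in this order (a step that is already met when the one before it is completed fails the run):
1. the lid stands at 55 degrees (6 either way) by itself, untouched (value of joint lid between 0.855 and 1.065 rad and contact force between each of the fingers, the arm and lid_shell below 0.2 N and velocity of joint lid between -0.02 and 0.02 rad/s), for 0.3 s.
2. the mirror is held by the fingers so that the camera's reflected line of sight meets the orange disc (value of joint lid between 0.855 and 1.065 rad and z of marker in the frame of sight between -0.025 and 0.025 m and x of marker in the frame of sight above 0.05 m and contact force between the fingers and mirror_frame above 0.5 N), for 0.3 s.
At the end, for the whole second after the job is handed in: The lid stands untouched by the robot at 55 degrees, 6 degrees either way; the fingers hold the mirror (more than 0.5 N) still, at an angle at which the camera's reflected line of sight passes within 25 mm of the centre of the orange disc, i.e. falls on the disc (all of step 2 and contact force between each of the fingers, the arm and lid_shell below 0.2 N and velocity of joint mirror between -0.05 and 0.05 rad/s); the arm keeps its last pose, push and grip.
It fails at once if the reagent bottle is moved by more than 30 mm (distance of reagent_bottle from where it was at the start of the episode above 0.03 m).
It fails at once if the amber jar is moved by more than 30 mm (distance of amber_jar from where it was at the start of the episode above 0.03 m).
It fails at once if the tip box is moved by more than 30 mm (distance of tip_box from where it was at the start of the episode above 0.03 m).
It also fails if it takes over 48 s, if anything falls off the work surface, if the arm or the gripper's body presses on something with over 40 N, if the wrist force passes 120 N, or if a joint passes its speed limit or range.

## Working session

There is one attempt and no reset: what is moved stays moved. The work goes in short steps, Python scripts to look and compute and a tool call to move; the robot and the scene stay as the last step left them, time stands still between calls to the robot, and variables do not carry over. Pictures are saved under pics/ and viewed, about 8 in all and at most 12, crops included, and the job is handed in when it is done.

Besides the shell and the picture viewer there is one more tool, called after "Call:" as name(argument=value, ...) on one line, values as JSON. arm_command: Moves the arm, as the interface text tells. Its arguments: {"type":"object","properties":{"xyz":{"type":"array","items":{"type":"array","items":{"type":"number"}}},"turn":{"type":"array","items":{"type":"array","items":{"type":"number"}}},"gripper":{"type":"number"},"force":{"type":"number"}},"required":["xyz","turn"]}

```bash
mkdir -p pics
cat > h.py <<'E'
import numpy as np, cv2
from scipy.spatial.transform import Rotation as R
from plant import robot, read_camera, spotter
def rot(o):
    o=np.array(o,float)
    return o if o.shape==(3,3) else (R.from_rotvec(o).as_matrix() if o.size==3 else R.from_quat(o).as_matrix())
def pts(p,mask):
    v,u=np.nonzero(mask&(p["z_map"]>0)); z=p["z_map"][v,u]
    K=np.array([[p["fx"],0,p["cx"]],[0,p["fy"],p["cy"]],[0,0,1]])
    n=cv2.undistortPoints(np.c_[u,v].astype(float)[:,None],K,np.array(p["distortion"],float))[:,0]
    return (np.c_[n,np.ones(len(n))]*z[:,None])@rot(p["orientation"]).T+np.array(p["eye"])
def proj(p,P):
    K=np.array([[p["fx"],0,p["cx"]],[0,p["fy"],p["cy"]],[0,0,1]])
    c=(np.atleast_2d(P)-np.array(p["eye"]))@rot(p["orientation"])
    return cv2.projectPoints(c[:,None],np.zeros(3),np.zeros(3),K,np.array(p["distortion"],float))[0][:,0]
E
python3 - <<'E'
from h import *
for n in["scene","top"]:
    p=read_camera(n); cv2.imwrite(f"pics/{n}0.png",p["frame"][:,:,::-1])
    print(n,p["eye"],p["orientation"],p["fx"])
    for q in["instrument","lid_shell","lid_bar","marker","mirror_frame","mirror_bar","reagent_bottle","amber_jar","tip_box"]:
        for d in spotter.masks_of(p,q)[:2]:
            P=pts(p,d["pixels"])
            print(q,round(d["confidence"],2),np.round(d["centre"]),d["pixels"].sum(),np.round(np.median(P,0),3) if len(P) else None, np.round(P.min(0),3) if len(P) else'',np.round(P.max(0),3) if len(P) else'')
print(robot.read_state())
E
```

```text
scene [1.33763953 0.08016785 0.85506326] [-1.7163014  -1.85835755  0.75258296] 443.5067513145423
instrument 0.89 [231. 319.] 11399 [0.715 0.023 0.113] [ 0.276 -0.132 -0.005] [0.801 0.162 0.132]
lid_shell 0.57 [211. 317.] 5308 [0.689 0.024 0.119] [ 0.443 -0.099  0.006] [0.783 0.141 0.132]
lid_bar 0.79 [225. 322.] 5289 [0.689 0.026 0.119] [ 0.443 -0.083  0.006] [0.78  0.138 0.132]
lid_bar 0.54 [181. 240.] 1247 [ 0.544 -0.191  0.076] [ 0.358 -0.271 -0.006] [ 0.559 -0.162  0.15 ]
marker 0.8 [218. 320.] 298 [0.691 0.027 0.121] [0.666 0.002 0.115] [0.714 0.051 0.125]
mirror_frame 0.7 [174. 322.] 639 [0.485 0.013 0.067] [ 0.297 -0.042 -0.003] [0.524 0.14  0.129]
mirror_bar 0.67 [176. 324.] 792 [0.482 0.02  0.066] [ 0.297 -0.045 -0.005] [0.568 0.14  0.131]
reagent_bottle 0.83 [180. 241.] 1151 [ 0.545 -0.19   0.08 ] [ 0.372 -0.262 -0.005] [ 0.559 -0.162  0.15 ]
reagent_bottle 0.49 [228. 318.] 11242 [0.714 0.023 0.113] [ 0.297 -0.131 -0.005] [0.8   0.158 0.132]
amber_jar 0.91 [214. 400.] 598 [0.602 0.216 0.05 ] [ 0.56   0.192 -0.   ] [0.613 0.242 0.077]
amber_jar 0.46 [210. 320.] 5259 [0.689 0
[... 1265 characters left out ...]
 0.625 -0.217 -0.003] [ 0.723 -0.135  0.056]
{'t': 1.0, 'q': array([-1.29834641e+00,  1.30393662e-01,  1.48819804e+00, -1.11212622e-06,
        1.52301041e+00, -8.54233626e-02]), 'dq': array([-0.00111879,  0.00092486, -0.00044887, -0.00135553,  0.00189855,
       -0.00033397]), 'joint_torque': array([-7.08263506e-04, -5.59772551e+01, -4.92071450e+01,  7.69136986e-02,
        2.25214806e-02, -1.74493533e-05]), 'tool_pos': array([ 0.21017842, -0.56198705,  0.40474009]), 'orientation': array([-3.09142327e+00, -5.59149425e-01,  3.12335402e-06]), 'force': array([-0.01527188, -0.13383191, -0.02754462]), 'wrist_torque': array([ 0.00764049,  0.01139763, -0.00479475]), 'opening': 0.09293725051210075}
```

Run:
```python
from h import *
for n in["top","scene"]:
    p=read_camera(n); f=p["frame"]
    hsv=cv2.cvtColor(f,cv2.COLOR_RGB2HSV)
    d=spotter.masks_of(p,"lid_shell")[0]["pixels"]
    P=pts(p,d); up=P[(P[:,2]>.105)]
    # plane fit of lid
    c=np.median(up,0)
    A=np.c_[up[:,:2]-c[:2],np.ones(len(up))]
    w=np.ones(len(up),bool)
    for _ in range(8):
        s=np.linalg.lstsq(A[w],up[w,2],rcond=None)[0]; r=up[:,2]-A@s; w=abs(r)<.004
    print(n,"grad",s,np.degrees(np.arctan(np.hypot(*s[:2]))),np.degrees(np.arctan2(s[1],s[0])),w.sum())
    blue=d&(hsv[...,0]>95)&(hsv[...,0]<130)&(hsv[...,1]>80)
    B=pts(p,blue); B=B[B[:,2]>.1]
    print("lid rect",cv2.minAreaRect((B[:,:2]*1000).astype(np.float32)),len(B),B[:,2].min(),B[:,2].max())
    ins=spotter.masks_of(p,"instrument")[0]["pixels"]; Q=pts(p,ins)
    Q=Q[(Q[:,2]>.006)&(Q[:,2]<.018)]
    print("base rect",cv2.minAreaRect((Q[:,:2]*1000).astype(np.float32)),len(Q))
    om=(hsv[...,0]<14)&(hsv[...,0]>4)&(hsv[...,1]>170)&(hsv[...,2]>120)
    nl,lab,st,ce=cv2.connectedComponentsWithStats(om.astype(np.uint8))
    for i in range(1,nl):
        if st[i,4]>25:
            O=pts(p,lab==i); print("orange",st[i],ce[i],np.round(np.median(O,0),4))
    cr=f[100:320,200:440] if n=="top" else f[120:300,210:430]
    cv2.imwrite(f"pics/{n}1.png",cv2.resize(cr,None,fx=2.7,fy=2.7,interpolation=2)[:,:,::-1])
```

```text
top grad [-0.07117021 -0.01037407  0.1208882 ] 4.1137619433179715 -171.70673074764048 5952
lid rect ((685.0166015625, 25.52928924560547), (109.6766128540039, 149.29061889648438), 8.480886459350586) 2439 0.11037258434714758 0.127982237334077
base rect ((600.2195434570312, 12.167617797851562), (359.3182373046875, 250.72169494628906), 8.496506690979004) 6657
scene grad [-0.06976455 -0.00948309  0.11884548] 4.0273276602472805 -172.2592282097509 5237
lid rect ((687.5431518554688, 27.237808227539062), (105.10694885253906, 144.07545471191406), 8.935406684875488) 1611 0.11276252187227775 0.12644292458845263
base rect ((605.4007568359375, 13.607391357421875), (361.4395751953125, 249.74349975585938), 8.983731269836426) 2068
```

View pics/top1.png

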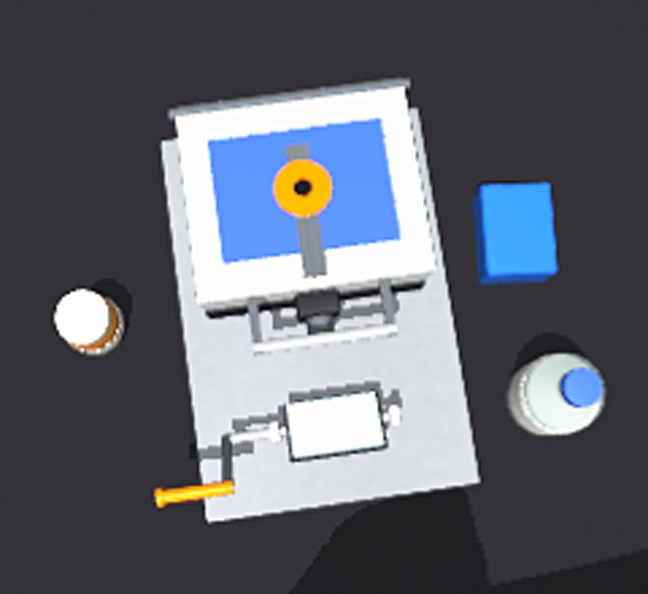

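View pics/scene1.png

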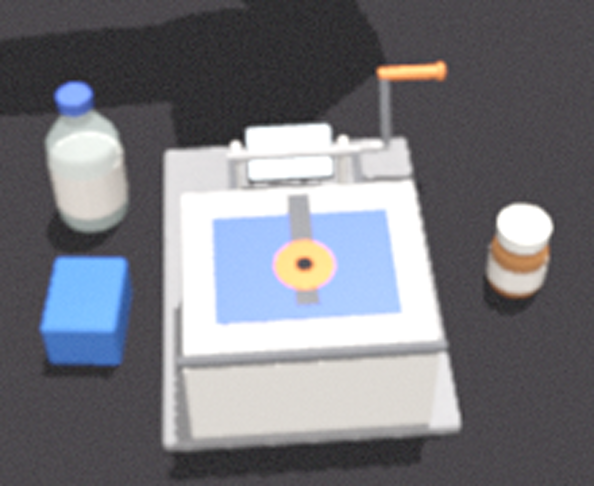

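The pictures show the lid nearly shut. In the top crop its steel bar is at about (325,342), the orange disc at (303,187) and the orange mirror handle at (195,494). The bystanders stand clear on either side. I'll fit the pose and check it with an overlay.

```bash
cat >> h.py <<'E'
O=np.array([.641,.0185]); YAW=np.radians(8.6)
def W(x,y,z,O=O,yaw=YAW):
    c,s=np.cos(yaw),np.sin(yaw); return np.array([O[0]+c*x-s*y,O[1]+s*x+c*y,z])
def inst(P):
    d=np.asarray(P)[...,:2]-O; c,s=np.cos(YAW),np.sin(YAW)
    return np.stack([c*d[...,0]+s*d[...,1],-s*d[...,0]+c*d[...,1],np.asarray(P)[...,2]],-1)
def orange(p,amin=15):
    hsv=cv2.cvtColor(p["frame"],cv2.COLOR_RGB2HSV)
    om=(hsv[...,0]<22)&(hsv[...,0]>3)&(hsv[...,1]>140)&(hsv[...,2]>130)
    n,lab,st,ce=cv2.connectedComponentsWithStats(om.astype(np.uint8))
    return [(st[i],ce[i],pts(p,lab==i)) for i in range(1,n) if st[i,4]>=amin]
E
python3 - <<'E'
from h import *
for n in["top","scene"]:
    p=read_camera(n); a=.0715
    for st,ce,P in orange(p):
        I=inst(P); print(n,st,np.round(ce,1),"inst med",np.round(np.median(I,0),4),"min",np.round(I.min(0),4),"max",np.round(I.max(0),4))
    im=cv2.resize(p["frame"],None,fx=4,fy=4,interpolation=2)[:,:,::-1].copy()
    def line(L,c):
        q=(proj(p,np.array(L))*4+1.5).astype(int)
        for i in range(len(q)-1): cv2.line(im,tuple(map(int,q[i])),tuple(map(int,q[i+1])),c,1)
    line([W(-.22,-.125,.012),W(-.22,.125,.012),W(.14,.125,.012),W(.14,-.125,.012),W(-.22,-.125,.012)],(0,255,0))
    bx,bz=.130-.213*np.cos(a),.110+.213*np.sin(a)
    line([W(bx,-.059,bz),W(bx,.059,bz)],(0,0,255))
    line([W(-.19,.097,.122),W(-.19,.147,.122)],(255,0,0))
    line([W(-.15,-.039,.065),W(-.15,.039,.065)],(255,0,255))
    cv2.imwrite(f"pics/{n}2.png",im[480:1280,860:1660][:, :] if n=="top" else im[480:1200,840:1640])
a=cv2.imread("pics/top2.png")[380:,:]; cv2.imwrite("pics/ov.png",a)
E
```

```text
top [308 165   8   9  26] [312. 169.] inst med [ 0.046  -0.0012  0.1217] min [ 0.0357 -0.0078  0.1187] max [0.0558 0.009  0.1247]
top [229 214  14  15  41] [238.3 223.2] inst med [-0.0461  0.1878  0.0469] min [-0.054   0.1798  0.041 ] max [-0.0225  0.2151  0.0546]
top [257 278  29   6  45] [270.4 280.3] inst med [-0.1875  0.1242  0.1259] min [-0.1902  0.0914 -0.0072] max [-0.1852  0.1696  0.1298]
scene [353 146  22   4  36] [364.6 147.8] inst med [-0.1835  0.1343  0.1203] min [-0.3368  0.0981 -0.0057] max [-0.1799  0.1868  0.1236]
```

View pics/ov.png

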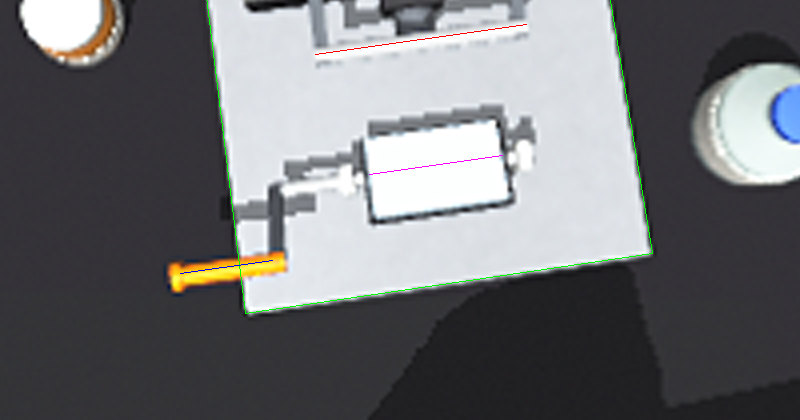

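The overlay's plate outline fits. The real bar and handle lie about 1 to 1.5 source pixels (2 to 3 mm) nearer the robot than drawn, so I use x = 0.639 for the origin. Now moving above the bar.

Call:
arm_command(xyz=[[2.88, 4.73, 0], [2.88, 4.73, 0], [2.88, 4.73, 0], [2.88, 4.73, 0], [2.88, 4.73, 0], [2.88, 4.73, 0], [2.88, 4.73, 0], [2.88, 4.73, 0], [2.88, 4.73, 0], [2.88, 4.73, 0], [2.88, 4.73, 0], [2.88, 4.73, 0]], turn=[[0, 0, 0.1136], [0, 0, 0.1136], [0, 0, 0.1136], [0, 0, 0.1136], [0, 0, 0.1136], [0, 0, 0.1136], [0, 0, 0.1136], [0, 0, 0.1136], [0, 0, 0.1136], [0, 0, 0.1136], [0, 0, 0.1136], [0, 0, 0.1136]], gripper=3.2, force=20)

```text
t: 2.9
tool_pos: [0.5565, 0.0074, 0.405]
orientation: [2.043, 2.385, 0.0]
force: [1.0, -0.7, 0.1]
opening: 0.0322
```

```bash
sed -i 's/O=np.array(\[.641/O=np.array([.639/' h.py
cat >> h.py <<'E'
def tool():
    s=robot.read_state(); M=rot(s["orientation"]); g=np.array(s["tool_pos"])+M[:,2]*.167
    print("t",s["t"],"tcp",np.round(s["tool_pos"],4),"z",np.round(M[:,2],3),"y",np.round(M[:,1],3),"yawy",np.degrees(np.arctan2(M[1,1],M[0,1])),"grasp inst",np.round(inst(g),4),"F",np.round(s["force"],1),"op",s["opening"],"q",np.round(s["q"],2)); return s,g
E
python3 - <<'E'
from h import *
tool()
p=read_camera("scene"); cv2.imwrite("pics/s3.png",cv2.resize(p["frame"][100:300,210:430],None,fx=3,fy=3)[:,:,::-1])
E
```

```text
t 2.9 tcp [0.5565 0.0074 0.405 ] z [ 0.001 -0.    -1.   ] y [0.988 0.154 0.001] yawy 8.829838910315324 grasp inst [-0.0832  0.0013  0.238 ] F [ 1.  -0.7  0.1] op 0.03221539244364204 q [-0.08  0.01  1.61 -0.    1.52 -0.23]
```

Call:
arm_command(xyz=[[0, 0, -4], [0, 0, -4], [0, 0, -2], [0, 0, -1.2], [0, 0, 0]], turn=[[0, 0, 0], [0, 0, 0], [0, 0, 0], [0, 0, 0], [0, 0, 0]])

```text
t: 3.58
tool_pos: [0.5558, 0.0054, 0.2928]
orientation: [-2.049, -2.381, 0.0]
force: [1.1, 0.6, -0.1]
opening: 0.0318
```

Call:
arm_command(xyz=[[0, 0, 0], [0, 0, 0], [0, 0, 0], [0, 0, 0]], turn=[[0, 0, 0], [0, 0, 0], [0, 0, 0], [0, 0, 0]], gripper=0.4, force=20)

```text
t: 4.08
tool_pos: [0.5585, 0.0059, 0.2954]
orientation: [2.043, 2.376, 0.012]
force: [17.3, 2.6, -5.3]
opening: 0.0094
```

Run:
```python
from h import *
tool()
```

```text
t 4.075 tcp [0.5585 0.0059 0.2954] z [ 0.011  0.001 -1.   ] y [0.989 0.15  0.011] yawy 8.607914213190801 grasp inst [-0.0796 -0.0006  0.1284] F [17.3  2.6 -5.3] op 0.009431568847611467 q [-0.08  0.09  1.73  0.    1.31 -0.23]
```

```bash
sed -i 's/O=np.array(\[.639/O=np.array([.642/' h.py
python3 - <<'E'
from h import *
a=np.linspace(.0715,.965,13)
x=-.213*np.cos(a);z=.213*np.sin(a)
x=x.copy(); x[1:]+=.003
D=np.c_[np.diff(x)*np.cos(YAW),np.diff(x)*np.sin(YAW),np.diff(z)]*100
print(np.round(D,2).tolist())
E
```

```text
[[0.47, 0.07, 1.58], [0.29, 0.04, 1.56], [0.4, 0.06, 1.53], [0.51, 0.08, 1.5], [0.62, 0.09, 1.46], [0.73, 0.11, 1.41], [0.83, 0.13, 1.35], [0.92, 0.14, 1.28], [1.02, 0.15, 1.21], [1.1, 0.17, 1.13], [1.18, 0.18, 1.04], [1.25, 0.19, 0.95]]
```

Call:
arm_command(xyz=[[0.47, 0.07, 1.58], [0.29, 0.04, 1.56], [0.4, 0.06, 1.53], [0.51, 0.08, 1.5], [0.62, 0.09, 1.46], [0.73, 0.11, 1.41], [0.83, 0.13, 1.35], [0.92, 0.14, 1.28], [1.02, 0.15, 1.21], [1.1, 0.17, 1.13], [1.18, 0.18, 1.04], [1.25, 0.19, 0.95]], turn=[[0, 0, 0], [0, 0, 0], [0, 0, 0], [0, 0, 0], [0, 0, 0], [0, 0, 0], [0, 0, 0], [0, 0, 0], [0, 0, 0], [0, 0, 0], [0, 0, 0], [0, 0, 0]])

```text
t: 5.58
tool_pos: [0.6481, 0.0194, 0.4549]
orientation: [-2.048, -2.38, 0.004]
force: [-13.2, -2.3, 9.1]
opening: 0.0092
```

Call:
arm_command(xyz=[[0, 0, 0], [0, 0, 0]], turn=[[0, 0, 0], [0, 0, 0]])

```text
t: 5.82
tool_pos: [0.6488, 0.0195, 0.456]
orientation: [2.047, 2.38, 0.002]
force: [-5.5, -0.8, 10.9]
opening: 0.0092
```

Run:
```python
from h import *
s,g=tool(); i=inst(g); print(np.arctan2(i[2]-.11,.13-i[0]),np.hypot(i[2]-.11,.13-i[0]))
for n in ("scene",):
    p=read_camera(n); 
    d=spotter.masks_of(p,"lid_shell"); P=inst(pts(p,d[0]["pixels"])); print(d[0]["confidence"],len(P))
    P=P[(P[:,2]>.13)&(abs(P[:,1])<.1)&(P[:,2]<.25)]; k=np.polyfit(P[:,2],P[:,0],1)
    for _ in range(5):
        r=abs(P[:,0]-np.polyval(k,P[:,2])); k=np.polyfit(P[r<.006,2],P[r<.006,0],1)
    print("lid angle est",np.arctan2(1,-k[0]),(r<.006).sum())
    cv2.imwrite("pics/s4.png",cv2.resize(p["frame"][60:300,180:460],None,fx=2.5,fy=2.5)[:,:,::-1])
```

```text
t 5.825 tcp [0.6488 0.0195 0.456 ] z [ 0.003 -0.001 -1.   ] y [0.989 0.149 0.003] yawy 8.595799852306964 grasp inst [ 7.30e-03 -2.00e-04  2.89e-01] F [-5.5 -0.8 10.9] op 0.009189632239356385 q [-0.05  0.25  1.26 -0.    1.63 -0.2 ]
0.9698514627419281 0.21702348254107315
0.67 7543
lid angle est 0.9525418202425647 6270
```

View pics/s4.png

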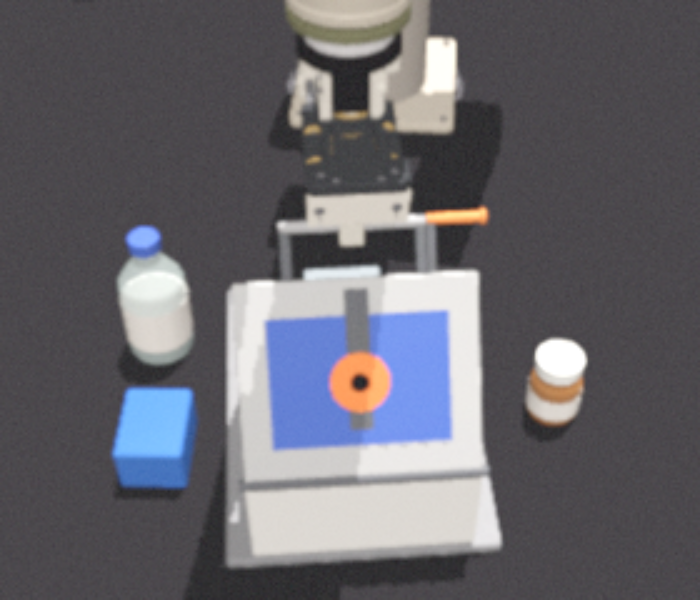

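The view shows the lid raised to about 55° (both estimates 0.95–0.97 rad), with the gripper on the bar at (350,235) and the disc at (360,382). Releasing now.

Call:
arm_command(xyz=[[0, 0, 0], [0, 0, 0], [0, 0, 0], [0, 0, 0]], turn=[[0, 0, 0], [0, 0, 0], [0, 0, 0], [0, 0, 0]], gripper=2.4)

```text
t: 6.42
tool_pos: [0.649, 0.0197, 0.4525]
orientation: [-2.048, -2.382, 0.0]
force: [0.3, -0.5, -0.4]
opening: 0.0237
```

Call:
arm_command(xyz=[[0, 0, 2], [0, 0, 3], [0, 0, 4], [-2, 0, 2], [-5, 2, 0], [-5, 2, 0], [-5, 2, 0]], turn=[[0, 0, 0], [0, 0, 0], [0, 0, 0], [0, 0, 0], [0, 0, 0], [0, 0, 0], [0, 0, 0]])

```text
t: 7.3
tool_pos: [0.4772, 0.0801, 0.5645]
orientation: [2.048, 2.38, 0.003]
force: [0.3, 0.7, -0.1]
opening: 0.0236
```

```bash
cat >> h.py <<'E'
def lid(p):
    d=spotter.masks_of(p,"lid_shell"); P=inst(pts(p,d[0]["pixels"]))
    P=P[(P[:,2]>.13)&(abs(P[:,1])<.1)&(P[:,2]<.25)]; k=np.polyfit(P[:,2],P[:,0],1)
    for _ in range(8):
        r=abs(P[:,0]-np.polyval(k,P[:,2])); k=np.polyfit(P[r<.005,2],P[r<.005,0],1)
    # top-face hinge offset check: x at z=.11
    return np.arctan2(1,-k[0]),np.polyval(k,.11),(r<.005).sum()
E
python3 - <<'E'
from h import *
s,g=tool()
for n in("scene","top"):
    p=read_camera(n); print(n,lid(p))
    for d in spotter.masks_of(p,"marker")[:1]:
        M=inst(pts(p,d["pixels"])); print("marker",d["confidence"],np.round(np.median(M,0),4),len(M))
    for st,ce,P in orange(p): print(st,np.round(np.median(inst(P),0),4))
for v in (0,.907): print("mirror bar grasp tcp",W(-.15-.07*np.sin(.61-v),.122,.065+.07*np.cos(.61-v)+.167))
E
```

```text
t 7.3 tcp [0.4772 0.0801 0.5645] z [ 0.002  0.    -1.   ] y [0.989 0.149 0.002] yawy 8.59087803474144 grasp inst [-0.1534  0.0856  0.3975] F [ 0.3  0.7 -0.1] op 0.023641942798722122 q [ 0.06 -0.19  1.52  0.    1.82 -0.09]
scene (np.float64(0.9531031861013028), np.float64(0.1357596804935165), np.int64(6192))
marker 0.79 [0.0884 0.0022 0.1806] 448
[352 146  23   4  37] [-0.184   0.1333  0.1203]
[319 208  10  12  63] [0.0894 0.0007 0.18  ]
top (np.float64(0.9489792082279598), np.float64(0.13467059327993056), np.int64(1955))
marker 0.71 [0.084  0.0015 0.1848] 143
[299 141  22   8 118] [0.0803 0.0006 0.1893]
mirror bar grasp tcp [0.43579339 0.1107015  0.28937536]
mirror bar grasp tcp [0.4956986  0.11976131 0.29893531]
```

Call:
arm_command(xyz=[[-2.05, 1.55, -3], [-2.05, 1.55, -4], [0, 0, -5], [0, 0, -5], [0, 0, -5], [0, 0, -3.5], [0, 0, -2], [0, 0, 0]], turn=[[0, 0, 0], [0, 0, 0], [0, 0, 0], [0, 0, 0], [0, 0, 0], [0, 0, 0], [0, 0, 0], [0, 0, 0]], gripper=4)

```text
t: 8.6
tool_pos: [0.438, 0.1102, 0.2859]
orientation: [-2.048, -2.379, 0.005]
force: [0.3, -0.3, 0.5]
opening: 0.04
```

Call:
arm_command(xyz=[[0, 0, 0], [0, 0, 0], [0, 0, 0], [0, 0, 0], [0, 0, 0]], turn=[[0, 0, 0], [0, 0, 0], [0, 0, 0], [0, 0, 0], [0, 0, 0]], gripper=0.4, force=15)

```text
t: 9.22
tool_pos: [0.4378, 0.1107, 0.2884]
orientation: [-2.048, -2.382, 0.0]
force: [-3.7, -0.6, 5.4]
opening: 0.0106
```

Run:
```python
from h import *
s,g=tool()
p=read_camera("top"); print(lid(p))
cv2.imwrite("pics/t5.png",cv2.resize(p["frame"][100:320,200:440],None,fx=2.5,fy=2.5)[:,:,::-1])
```

```text
t 9.225 tcp [0.4378 0.1107 0.2884] z [-0. -0. -1.] y [ 0.989  0.15  -0.   ] yawy 8.617478300526265 grasp inst [-0.1882  0.1217  0.1214] F [-3.7 -0.6  5.4] op 0.010567975091495652 q [ 0.13 -0.19  2.02 -0.    1.31 -0.02]
(np.float64(0.9473777547093458), np.float64(0.13481517742655652), np.int64(1983))
```

View pics/t5.png

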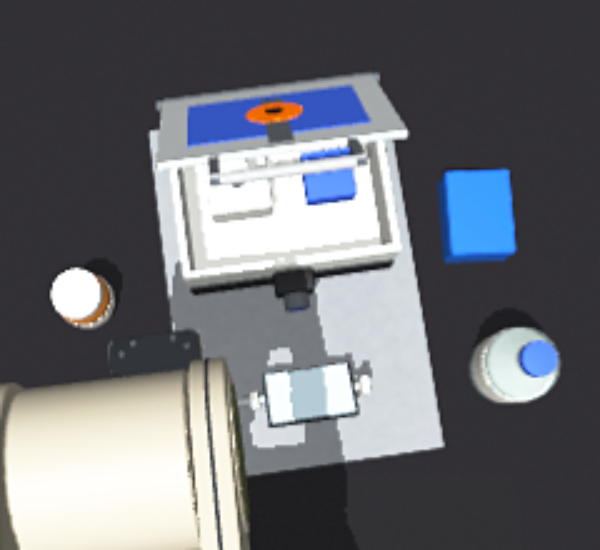

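The handle is gripped (opening 10.6 mm) and the lid stands free at about 0.95 rad in the picture. Next I drive the mirror along its arc to v ≈ 0.908.

Run:
```python
from h import *
v=np.linspace(0,.9,11); x=-.07*np.sin(.61-v); z=.07*np.cos(.61-v)
print(np.round(np.c_[np.diff(x)*np.cos(YAW),np.diff(x)*np.sin(YAW),np.diff(z)]*100,2).tolist())
```

```text
[[0.53, 0.08, 0.34], [0.55, 0.08, 0.29], [0.58, 0.09, 0.24], [0.6, 0.09, 0.18], [0.61, 0.09, 0.13], [0.62, 0.09, 0.07], [0.62, 0.09, 0.02], [0.62, 0.09, -0.04], [0.62, 0.09, -0.1], [0.6, 0.09, -0.15]]
```

Call:
arm_command(xyz=[[0.53, 0.08, 0.34], [0.55, 0.08, 0.29], [0.58, 0.09, 0.24], [0.6, 0.09, 0.18], [0.61, 0.09, 0.13], [0.62, 0.09, 0.07], [0.62, 0.09, 0.02], [0.62, 0.09, -0.04], [0.62, 0.09, -0.1], [0.6, 0.09, -0.15], [0, 0, 0], [0, 0, 0]], turn=[[0, 0, 0], [0, 0, 0], [0, 0, 0], [0, 0, 0], [0, 0, 0], [0, 0, 0], [0, 0, 0], [0, 0, 0], [0, 0, 0], [0, 0, 0], [0, 0, 0], [0, 0, 0]])

```text
t: 10.82
tool_pos: [0.4975, 0.1195, 0.2975]
orientation: [2.048, 2.382, 0.0]
force: [-3.1, -0.5, 2.4]
opening: 0.0104
```

Run:
```python
from h import *
s,g=tool(); i=inst(g); print("v from grasp",.61+np.arcsin((i[0]+.15)/.07))
for n in("top","scene"):
    p=read_camera(n); print(n,lid(p))
    for d in spotter.masks_of(p,"mirror_frame")[:1]:
        P=inst(pts(p,d["pixels"])); P=P[(abs(P[:,1])<.036)&(P[:,2]>.03)&(P[:,2]<.11)&(abs(P[:,0]+.15)<.03)]
        print(d["confidence"],len(P),np.round(np.median(P,0),4))
        if len(P)>20:
            k=np.polyfit(P[:,2],P[:,0],1)
            for _ in range(8):
                r=abs(P[:,0]-np.polyval(k,P[:,2])); w=r<.004; k=np.polyfit(P[w,2],P[w,0],1)
            # face dir at elevation e: plane x+z*tan(e)=c -> dx/dz=-tan e
            print("elev",np.arctan(-k[0]),"v",1.134-np.arctan(-k[0]),"x at .065",np.polyval(k,.065),w.sum())
    for d in spotter.masks_of(p,"marker")[:1]:
        M=inst(pts(p,d["pixels"])); print("marker",d["confidence"],np.round(np.mean(M,0),4),len(M))
    if n=="top": cv2.imwrite("pics/t6.png",cv2.resize(p["frame"][100:320,200:440],None,fx=2.5,fy=2.5)[:,:,::-1])
```

```text
t 10.825 tcp [0.4975 0.1195 0.2975] z [ 0.  0. -1.] y [0.989 0.15  0.   ] yawy 8.60574772275235 grasp inst [-0.1277  0.1215  0.1305] F [-3.1 -0.5  2.4] op 0.010430576900057137 q [ 0.14 -0.03  1.85 -0.    1.32 -0.01]
v from grasp 0.9342293947305562
top (np.float64(0.9471736673086114), np.float64(0.13487875595927762), np.int64(1984))
0.62 204 [-0.156   0.0006  0.0857]
elev 0.2667022378577898 v 0.8672977621422101 x at .065 -0.15235134067348605 204
marker 0.62 [-0.0374 -0.0123  0.0678] 13254
scene (np.float64(0.9530653301964177), np.float64(0.135754230012874), np.int64(6178))
0.55 148 [-0.1541 -0.001   0.0857]
elev 0.2683031228346864 v 0.8656968771653135 x at .065 -0.14865069540008405 134
marker 0.15 [-0.1316 -0.1926  0.0758] 1171
```

View pics/t6.png

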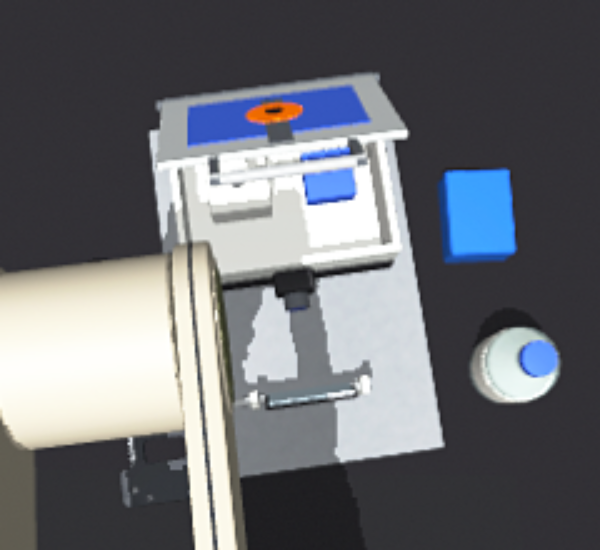

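The top view shows the mirror now steep, seen nearly edge-on at (315,397), and nothing else moved. The depth fit gives v ≈ 0.867 but is dominated by the top edge. The travel gives 0.91, and the grasp point's absolute position 0.934. I'll do one finer check.

Run:
```python
from h import *
for n in("top","scene"):
    Z=[]
    for _ in range(6):
        p=read_camera(n); m=np.ones(p["z_map"].shape,bool); P=inst(pts(p,m))
        P=P[(abs(P[:,1])<.033)&(P[:,2]>.035)&(P[:,2]<.1)&(abs(P[:,0]+.15)<.03)]; Z.append(P)
    P=np.vstack(Z)
    for a in np.arange(.035,.1,.006):
        q=P[(P[:,2]>=a)&(P[:,2]<a+.006)]
        if len(q)>5: print(n,round(a+.003,3),len(q),np.round(np.percentile(q[:,0],[10,50,90]),4))
```

```text
top 0.038 23 [-0.147  -0.1467 -0.1465]
top 0.044 69 [-0.1482 -0.1474 -0.1468]
top 0.05 67 [-0.1491 -0.1487 -0.148 ]
top 0.056 74 [-0.1503 -0.1499 -0.1491]
top 0.062 80 [-0.1517 -0.1511 -0.1506]
top 0.068 82 [-0.153  -0.1523 -0.1518]
top 0.074 76 [-0.1541 -0.1537 -0.153 ]
top 0.08 72 [-0.1553 -0.1548 -0.1542]
top 0.086 238 [-0.1612 -0.1576 -0.1556]
top 0.092 355 [-0.1625 -0.1606 -0.1574]
scene 0.074 15 [-0.1562 -0.1551 -0.1539]
scene 0.08 241 [-0.1552 -0.1528 -0.1508]
scene 0.086 411 [-0.1588 -0.1546 -0.1514]
scene 0.092 138 [-0.1591 -0.1565 -0.1532]
```

The cleaned-up face slope gives v ≈ 0.931, which agrees with the grasp position (0.934). Target is 0.908, so I go back 1.5 mm.

Call:
arm_command(xyz=[[-0.15, -0.02, 0.04], [0, 0, 0], [0, 0, 0], [0, 0, 0], [0, 0, 0]], turn=[[0, 0, 0], [0, 0, 0], [0, 0, 0], [0, 0, 0], [0, 0, 0]])

```text
t: 12.45
tool_pos: [0.496, 0.1193, 0.298]
orientation: [2.048, 2.382, 0.0]
force: [-2.9, -1.6, 4.1]
opening: 0.0102
```

Run:
```python
from h import *
s,g=tool(); i=inst(g); print("v from grasp",.61+np.arcsin((i[0]+.15)/.07))
Z=[]
for _ in range(6):
    p=read_camera("top"); P=inst(pts(p,np.ones(p["z_map"].shape,bool)))
    Z.append(P[(abs(P[:,1])<.033)&(P[:,2]>.042)&(P[:,2]<.083)&(abs(P[:,0]+.15)<.02)])
P=np.vstack(Z); k=np.polyfit(P[:,2],P[:,0],1); v=1.134-np.arctan(-k[0])
p=read_camera("scene"); a=lid(p)[0]; print("v",v,"lid",a)
for d in(.080,.084,.088):
    m=np.array([.28-d*np.cos(a)-.007*np.sin(a),.045+d*np.sin(a)-.007*np.cos(a)]); t=2*(1.134-v)
    print(d,"sight z",-np.sin(t)*m[0]+np.cos(t)*m[1])
for q in("reagent_bottle","amber_jar","tip_box"):
    d=spotter.masks_of(p,q)[0]; print(q,np.round(np.median(pts(p,d["pixels"]),0),3))
```

```text
t 12.45 tcp [0.496  0.1193 0.298 ] z [ 0.  0. -1.] y [0.989 0.15  0.   ] yawy 8.606615522434995 grasp inst [-0.1292  0.1215  0.131 ] F [-2.9 -1.6  4.1] op 0.010174212362318993 q [ 0.14 -0.04  1.86  0.    1.32 -0.01]
v from grasp 0.910967188182787
v 0.9135225430359335 lid 0.9521349715619238
0.08 sight z -0.0013066720545575339
0.084 sight z 0.002630334823653449
0.088 sight z 0.006567341701864404
reagent_bottle [ 0.545 -0.19   0.082]
amber_jar [0.6   0.215 0.049]
tip_box [ 0.691 -0.164  0.047]
```

All checks agree, so I'm handing the job in.

```bash
python3 -c "
from h import *
print(robot.close_job())"
```

```text
the job is handed in; nothing more can be done
None
```

I raised the lid by its steel bar, let go, and it stands by itself at about 0.952 rad (54.6°). I then gripped the orange handle at 15 N, tilted the mirror, and handed the job in while still holding it.

- **Mirror angle:** the last two estimates agree, 0.911 rad from the grasp position and 0.914 rad from the slope of the mirror face; the target was 0.908.
- **Line of sight:** it should pass about 3 mm from the disc's centre. The range is −1 to +7 mm for the disc's uncertain distance from the hinge, and the limit is 25 mm.
- **Bystanders:** the bottle, jar and box are within 2 mm of where they started, about the accuracy of the measurement.
- **Time:** the job took about 12.5 s of the 48 s allowed.

**What disagreed:**
- **First mirror estimate:** a depth fit gave about 0.867 rad because pixels on the mirror's top edge skewed it. Leaving those out gave 0.931, matching the grasp, so I moved the handle back 1.5 mm.
- **Instrument position:** the top camera's fit and the grip on the bar differed by about 2 mm in x, and I used the one from the grip.
- **Marker detections:** the marker network's two detections with the mirror tilted were wrong, so I used the earlier ones.

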